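# Rack the sample tubes by cap colour and size, the urgent one first

## Robot

A 6-joint arm with a two-finger parallel gripper is mounted at the origin on the work surface. World frame = base frame: x ahead of the robot, y to its left, z up, the work surface at z = 0. Lengths are in m, angles in rad, forces in N, time in s.
With the tool pointing down it reaches from about 0.35 to 0.775 m from the base axis. Payload 7.3 kg.
Tool frame: the origin (TCP) lies at the centre of the arm's flange, where the gripper is bolted on; the fingertips stand 178 mm ahead of it and the grasp point (between the pads) lies 159 mm ahead of it; z points along the fingers, y is the line along which they close (so a half turn about z gives the same grasp; the last joint's range is limited). The gripper opens to 92 mm and grips with 3 to 60 N. Pads are 19 mm wide; open, the fingers measure 130 mm over their backs; the gripper's body (75 mm by 190 mm) begins 47 mm behind the grasp point.
Start: joints at [-1.289, 0.342, 1.524, -0, 1.275, -0.146], TCP at [0.218, -0.478, 0.405] pointing down, gripper open.
Joint ranges: [-2.53, 2.53], [-0.77, 2.02], [0.04, 2.7], [-1, 4.14], [0.28, 2.66], [-3.11, 3.11]. Speed limits (rad/s): [2.57, 2.57, 3.14, 3.14, 3.14, 3.14].

## Interface

Orientations are given as [roll, pitch, yaw] about the fixed x, y, z axes, in that order (R = Rz(yaw) Ry(pitch) Rx(roll)).
In Python, from cell import telemetry, vision, ticket gives the robot as it stands.
- The arm moves only by the shell command python3 -m crank 'ROWS' [FORCE]. ROWS is JSON, a list of rows, each a list of 5 numbers: the gripper command: -1 is shut, 1 is fully open, values between are in proportion, then the shift along the tool's x, y, z in mm, then the turn about the tool's z in rad. In form: [[fingers, dx, dy, dz, roll], ...]. A call has 1 to 12 rows; each row is the pose to reach, as a shift and turn from the pose commanded when the call began, along the tool's axes at that moment; what a row does not reach only later rows make up. A row lasts 1/12 s, in which the tool goes at most 41.7 mm and 7.16 degrees, less where a joint would pass 70% of its speed; a pose out of reach is approached as far as the arm can. A call with a gripper value outside its range is refused whole. The fingers move at their own pace and stop on an object; FORCE is the grip in N (left out, the last holds). Time passes only in rows, so rows that repeat a pose let the fingers close. It gives the time, the measured TCP pose, the force, the opening and the grip force at its end, in the units of the state.
- telemetry.observe(): the state, without advancing time (a new reading comes with each control period).
- vision.read_camera(name): name is "scene" or "top" or "wrist"; returns (picture, depth): 400x640x3 uint8, red, green, blue; 400x640 float32, m along the optical axis (not along the pixel's ray), 0 where there is no reading.
- vision.get_calibration(name): a dict with "camera_matrix" (3x3 intrinsics, pixels), "dist" ([k1, k2, p1, p2, k3] as OpenCV has them; the pictures are not rectified), "rvec" (rotation vector, rad) and "tvec" (3), from world to camera coordinates, as OpenCV has them. Camera axes: x right, y down, z forward; pixel columns grow to the right and rows downward; lengths in m; the calibration is good to about 2 mm. A picture is of the moment at which its call begins: read the wrist's pose just before it. get_calibration takes no time and is no camera call; for the wrist camera it gives the pose at the moment of the call.
- ticket.hand_in(): hands the job in; it is judged then, once.
The state is a dict: "time": time; "qpos": joint angles; "qvel": joint speeds; "joint_efforts": joint torques, N m; "tool_pos": TCP position; "tool_rot": TCP orientation; "contact_force": force on the tool from outside, world axes, zero at the start; "torque": the same for the moment, N m; "opening": finger opening in m; "grip_force": force on a finger pad.
Only numpy, scipy, OpenCV 4.12 (cv2) and the standard library are available. Lean on these libraries where they do the work, as an engineer would, in place of code of your own. Each camera call takes 0.05 s, during which the arm holds its last target. There are 200 camera calls.

## Task

Four capped sample tubes lie about on the reception bench: lay each in the holder that matches it in cap colour and length, flat on the holder's floor with the cap at the coloured end. The short purple tube is urgent: put it in its holder and let go of it before you move any other tube. Set the tubes down rather than dropping them, and leave the highlighter and the phone where they are.

Things in the scene. Friction and masses are not known exactly. Their poses are not given: they have to be found in the camera images.
- red_tube: loose sample tube, red cap, 115 mm long, lying: white body 26 mm thick; hexagonal red cap (18 mm long) and grey foot (10 mm), 30 mm across flats, so it does not roll; 60 g. Origin on its axis (15 mm above what it lies on), 14 mm from mid-length towards the cap; x along the tube towards the cap: cap end at x = +43.5 mm, foot end at -71.5 mm, middle of the bare body (grip there) at -18 mm
- blue_tube: loose sample tube, blue cap, 115 mm long, lying: white body 26 mm thick; hexagonal blue cap (18 mm long) and grey foot (10 mm), 30 mm across flats, so it does not roll; 60 g. Origin on its axis (15 mm above what it lies on), 14 mm from mid-length towards the cap; x along the tube towards the cap: cap end at x = +43.5 mm, foot end at -71.5 mm, middle of the bare body (grip there) at -18 mm
- purple_tube: loose sample tube, purple cap, 115 mm long, lying: white body 26 mm thick; hexagonal purple cap (18 mm long) and grey foot (10 mm), 30 mm across flats, so it does not roll; 60 g. Origin on its axis (15 mm above what it lies on), 14 mm from mid-length towards the cap; x along the tube towards the cap: cap end at x = +43.5 mm, foot end at -71.5 mm, middle of the bare body (grip there) at -18 mm
- small_purple_tube: SHORT, loose sample tube, purple cap, 80 mm long, lying: white body 26 mm thick; hexagonal purple cap (18 mm long) and grey foot (10 mm), 30 mm across flats, so it does not roll; 60 g. Origin on its axis (15 mm above what it lies on), 14 mm from mid-length towards the cap; x along the tube towards the cap: cap end at x = +26 mm, foot end at -54 mm, middle of the bare body (grip there) at -18 mm
- red_holder: fixed long black trough, red at one end, for the long red tube: inside 135 x 56 mm, floor 5 mm high; cheeks 15 mm high, 22 mm long, 4 mm thick at its four corners, sides open between; red end block 18 mm high, black foot wall 15 mm. Origin at bench height, 14 mm from mid-length towards the coloured end (the tube's origin belongs above it); x along the trough to the coloured end
- blue_holder: fixed long black trough, blue at one end, for the long blue tube: inside 135 x 56 mm, floor 5 mm high; cheeks 15 mm high, 22 mm long, 4 mm thick at its four corners, sides open between; blue end block 18 mm high, black foot wall 15 mm. Origin at bench height, 14 mm from mid-length towards the coloured end (the tube's origin belongs above it); x along the trough to the coloured end
- purple_holder: fixed long black trough, purple at one end, for the long purple tube: inside 135 x 56 mm, floor 5 mm high; cheeks 15 mm high, 22 mm long, 4 mm thick at its four corners, sides open between; purple end block 18 mm high, black foot wall 15 mm. Origin at bench height, 14 mm from mid-length towards the coloured end (the tube's origin belongs above it); x along the trough to the coloured end
- small_purple_holder: fixed short black trough, purple at one end, for the short purple tube: inside 100 x 56 mm, floor 5 mm high; cheeks 15 mm high, 14 mm long, 4 mm thick at its four corners, sides open between; purple end block 18 mm high, black foot wall 15 mm. Origin at bench height, 14 mm from mid-length towards the coloured end (the tube's origin belongs above it); x along the trough to the coloured end
- highlighter: loose yellow-green highlighter pen, 130 x 21 x 15 mm, lying on the bench left of the tubes; leave it alone. Origin at the centre of its underside, x along the pen
- phone: loose black mobile phone, 130 x 62 x 10 mm, lying on the bench right of the tubes; leave it alone. Origin at the centre of its underside, x along its length

How it is judged:
By the outcome, as a careful person would: the job done as asked, in the order asked, and still so for the second after the job is handed in, with the robot touching nothing.
It also fails if it takes over 106 s, if anything falls off the work surface, if the arm or the gripper's body presses on something with over 40 N, if the wrist force passes 120 N, or if a joint passes its speed limit or range.

## Working session

There is one attempt and no reset: what is moved stays moved. The work goes in short steps, Python scripts to look and compute and a shell command to move; the robot and the scene stay as the last step left them, time stands still between calls to the robot, and variables do not carry over. Pictures are saved under pics/ and viewed, at most 14 in all, crops included, and the job is handed in when it is done.

```bash
mkdir -p pics; ls; python3 - <<'E'
from cell import telemetry, vision
import cv2
for n in ("top","scene"):
    p,d=vision.read_camera(n); cv2.imwrite(f"pics/{n}0.png",p[...,::-1])
    c=vision.get_calibration(n); print(n,c)
s=telemetry.observe(); print(s)
E
```

```text
pics
top {'camera_matrix': array([[385.32926573,   0.        , 317.57249586],
       [  0.        , 385.32926573, 196.10568139],
       [  0.        ,   0.        ,   1.        ]]), 'dist': array([-0.04580712,  0.        ,  0.        ,  0.        ,  0.        ]), 'rvec': array([ 2.16801411, -2.17483623,  0.15338067]), 'tvec': array([-0.0155777 ,  0.55609281,  1.03585255])}
scene {'camera_matrix': array([[376.72175362,   0.        , 321.32608464],
       [  0.        , 376.72175362, 201.23266144],
       [  0.        ,   0.        ,   1.        ]]), 'dist': array([-0.0279771,  0.       ,  0.       ,  0.       ,  0.       ]), 'rvec': array([ 2.30893912,  0.78401525, -0.3198519 ]), 'tvec': array([-0.43619581, -0.2173585 ,  1.45602399])}
{'time': 0.1, 'qpos': array([-1.28900579e+00,  3.42632131e-01,  1.52486909e+00, -1.99328028e-05,
        1.27538245e+00, -1.45995910e-01]), 'qvel': array([ 0.00228555, -0.00194218, -0.00293131,  0.00127433, -0.00145886,
       -0.00143471]), 'joint_efforts': array([ 1.84961122e-03, -4.32004702e+01, -2.44695514e+01,  7.18646427e-02,
        5.26066753e-02, -7.28325790e-05]), 'tool_pos': array([ 0.21779013, -0.47757792,  0.40414345]), 'tool_rot': array([-3.14031260e+00, -1.68955249e-04,  4.27792151e-01]), 'contact_force': array([-0.34760309,  0.60902172,  0.11572935]), 'torque': array([-0.01314727,  0.02994094,  0.02557894]), 'grip_force': 0.0, 'opening': 0.09202467109981796}
```

View pics/top0.png

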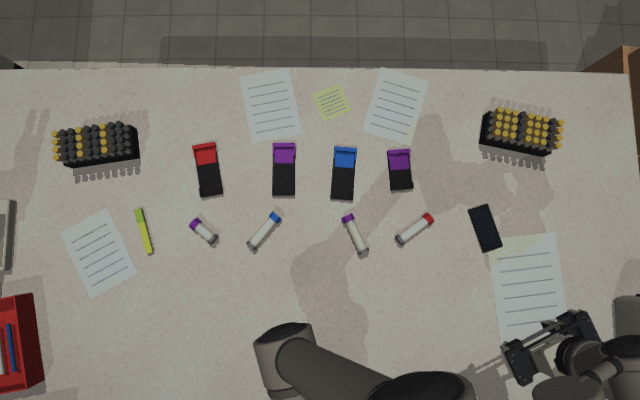

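View pics/scene0.png

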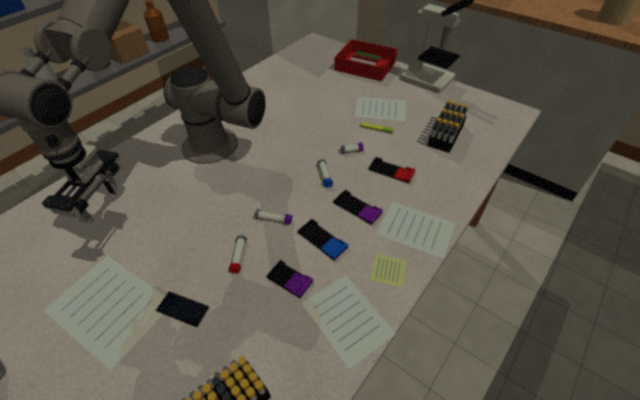

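The top view shows the tubes: short purple (203,230), blue (265,231), purple (355,234), red (414,229). The holders from left to right are red (207,170), purple (284,169), blue (344,173) and short purple (400,170). The highlighter is at (144,230) and the phone at (485,228).

```bash
cat > h.py <<'E'
import numpy as np, cv2
from cell import telemetry, vision
from scipy.spatial.transform import Rotation as Ro
def cam(n):
    c=vision.get_calibration(n); p,d=vision.read_camera(n)
    return p,d,c
def toworld(uv,z,c):
    """pixels -> world points on plane z"""
    q=cv2.undistortPoints(np.float64(uv).reshape(-1,1,2),c['camera_matrix'],c['dist']).reshape(-1,2)
    R=cv2.Rodrigues(c['rvec'])[0]; o=-R.T@c['tvec']; r=np.c_[q,np.ones(len(q))]@R
    return o+r*((z-o[2])/r[:,2])[:,None]
def cloud(d,c):
    v,u=np.mgrid[:400,:640]; uv=np.stack([u,v],-1).reshape(-1,1,2).astype(float)
    q=cv2.undistortPoints(uv,c['camera_matrix'],c['dist']).reshape(-1,2)
    R=cv2.Rodrigues(c['rvec'])[0]; z=d.reshape(-1)
    return ((np.c_[q,np.ones(len(q))]*z[:,None]-c['tvec'])@R).reshape(400,640,3)
def masks(p):
    h=cv2.cvtColor(p,cv2.COLOR_RGB2HSV).astype(int); H,S,V=h[...,0],h[...,1],h[...,2]
    s=(S>110)&(V>40)
    return dict(red=s&((H<8)|(H>172)),blue=s&(H>98)&(H<122),purple=s&(H>=125)&(H<160)),V,S
def comps(m,amin):
    n,l,st,ce=cv2.connectedComponentsWithStats(m.astype(np.uint8))
    return [(l==i) for i in range(1,n) if st[i,4]>=amin]
E
python3 - <<'E'
from h import *
p,d,c=cam("top"); P=cloud(d,c); ms,V,S=masks(p)
roi=np.zeros((400,640),bool); roi[135:262,180:445]=1
print("bench z",np.median(P[...,2][roi]), P[...,2][roi].std())
z0=np.median(P[...,2][roi])
up=(P[...,2]-z0>0.0085)&roi
for k,m in ms.items():
  for a in comps(m&roi,20):
    v,u=np.nonzero(a); w=toworld([[u.mean(),v.mean()]],.022 if v.mean()>205 else .012,c)[0]
    print(k,len(u),round(u.mean(),1),round(v.mean(),1),w.round(4))
for a in comps(up,60):
    v,u=np.nonzero(a); 
    (cx,cy),wh,ang=cv2.minAreaRect((toworld(np.c_[u,v],.015,c)[:,:2]*1000).astype(np.float32)); print('up',len(u),u.mean().round(),v.mean().round(),cx,cy,wh,ang)
q=cv2.resize(p[135:262,185:435],None,fx=3.2,fy=3.2,interpolation=cv2.INTER_CUBIC); cv2.imwrite("pics/t1.png",q[...,::-1])
E
```

```text
bench z 0.0012668114510341504 0.07199711095751936
red 462 204.7 153.2 [0.6827 0.3044 0.012 ]
red 69 428.1 217.9 [ 0.495  -0.3283  0.022 ]
blue 437 344.4 156.8 [ 0.6719 -0.0954  0.012 ]
blue 67 274.5 217.2 [0.4984 0.1024 0.022 ]
purple 438 283.5 152.6 [0.6842 0.0792 0.012 ]
purple 418 398.6 158.9 [ 0.666 -0.252  0.012]
purple 60 347.5 218.0 [ 0.4957 -0.1008  0.022 ]
purple 64 194.2 223.0 [0.4829 0.3249 0.022 ]
up 140 203.0 147.0 693.1724243164062 307.0035400390625 (35.72128677368164, 64.08949279785156) 9.625289916992188
up 128 283.0 146.0 695.4783325195312 79.02650451660156 (32.210418701171875, 65.6414566040039) 0.019605565816164017
up 129 345.0 150.0 682.5283203125 -96.31462097167969 (64.19567108154297, 35.610382080078125) 84.2899398803711
up 126 398.0 152.0 681.1329345703125 -251.6863250732422 (26.51022720336914, 65.10733795166016) 5.463365077972412
up 70 211.0 193.0 572.66064453125 284.2628479003906 (25.242387771606445, 62.772972106933594) 11.159534454345703
up 73 283.0 193.0 574.28369140625 79.77017211914062 (62.1920280456543, 25.622966766357422) 89.92056274414062
up 60 342.0 197.0 560.9700927734375 -85.35836791992188 (63.24873733520508, 26.3162784576416) 82.09526824951172
up 423 263.0 231.0 460.51507568359375 135.2290802001953 (34.0733528137207, 117.08560180664062) 48.81032943725586
up 397 415.0 228.0 466.4421081542969 -290.777099609375 (32.245758056640625, 119.84343719482422) 35.213035583496094
up 429 355.0 234.0 450.7531433105469 -121.65357208251953 (115.99267578125, 34.275474548339844) 24.678123474121094
up 313 203.0 230.0 463.6313781738281 301.3399658203125 (85.10040283203125, 34.23248291015625) 50.42985153198242
```

View pics/t1.png

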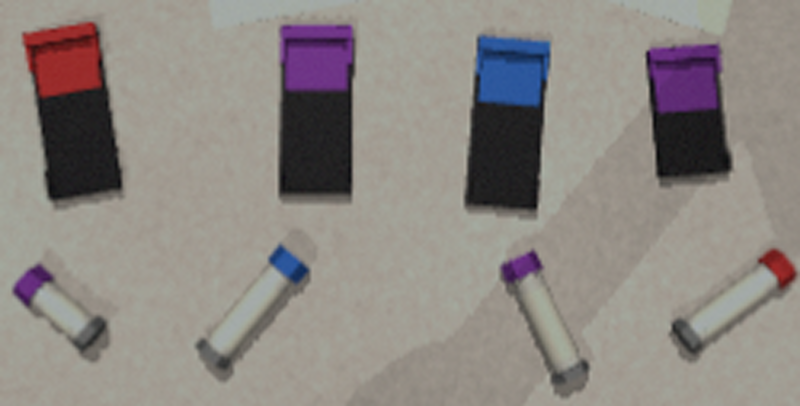

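```bash
cat >> h.py <<'E'
def plan(x,y,z,yaw):
    s=telemetry.observe(); p=s['tool_pos']; R=Ro.from_euler('xyz',s['tool_rot']); 
    e=R.inv().apply(np.array([x,y,z])-p)*1000
    r=-(yaw-s['tool_rot'][2]); r=(r+np.pi)%(2*np.pi)-np.pi
    print('shift',e.round(1),'roll',r.round(3),'n',max(np.linalg.norm(e)/41.7,abs(r)/.125).round(1),'q6',(np.arctan2(y,x)+np.pi/2-yaw).round(2))
E
python3 - <<'E'
from h import *
import json
p,d,c=cam("top"); P=cloud(d,c); ms,V,S=masks(p); z0=.0013
roi=np.zeros((400,640),bool); roi[135:262,180:445]=1
up=(P[...,2]-z0>0.0085)&roi; up[:205]=0
caps=[(k,np.argwhere(a).mean(0)) for k,m in ms.items() for a in comps(m&roi,20)]
T={}
def pose(a,z,er):
    v,u=np.nonzero(a); w=toworld(np.c_[u,v],z,c)[:,:2]
    (cx,cy),wh,an=cv2.minAreaRect((w*1000).astype(np.float32))
    cov=np.linalg.eigh(np.cov(w.T)); ax=cov[1][:,1]
    k,cc=min(caps,key=lambda t:np.hypot(*(t[1]-[v.mean(),u.mean()]))); cw=toworld([cc[::-1]],z,c)[0,:2]
    m=np.array([cx,cy])/1000
    if (cw-m)@ax<0: ax=-ax
    return k,m,w.mean(0),np.arctan2(ax[1],ax[0]),np.sort(wh)
for a in comps(up,200):
    k,m,mm,th,wh=pose(a,.018,0); g=m-.004*np.r_[np.cos(th),np.sin(th)]
    n='tube_'+k+('_s' if wh[1]<100 else ''); T[n]=[*g,th]; print(n,m.round(4),mm.round(4),th.round(3),wh.round(0),'grip',g.round(4))
dark=((V<75)|ms['red']|ms['blue']|ms['purple'])&roi; dark[207:]=0
for a in comps(dark,500):
    k,m,mm,th,wh=pose(a,.007,0); g=m-.004*np.r_[np.cos(th),np.sin(th)]
    n='hold_'+k+('_s' if wh[1]<135 else ''); T[n]=[*g,th]; print(n,m.round(4),mm.round(4),th.round(3),wh.round(0),'grip',g.round(4))
json.dump(T,open('T.json','w'))
plan(.48,-.05,.33,.3)
x,y,t=T['tube_purple_s']; plan(x,y,.33,t)
E
```

```text
tube_blue [0.4605 0.1334] [0.4615 0.1328] -0.695 [ 35. 114.] grip [0.4575 0.136 ]
tube_red [ 0.4663 -0.2899] [ 0.4662 -0.2899] -0.957 [ 32. 120.] grip [ 0.464  -0.2867]
tube_purple [ 0.4507 -0.1213] [ 0.4511 -0.1209] 0.432 [ 34. 116.] grip [ 0.4471 -0.123 ]
tube_purple_s [0.4635 0.3005] [0.4639 0.3016] 0.868 [34. 85.] grip [0.461  0.2975]
hold_red [0.6376 0.2971] [0.6372 0.2962] 0.194 [ 66. 155.] grip [0.6337 0.2963]
hold_purple [0.6381 0.0789] [0.6372 0.0794] -0.004 [ 64. 152.] grip [0.6341 0.079 ]
hold_blue [ 0.6262 -0.0917] [ 0.6258 -0.0915] -0.097 [ 65. 153.] grip [ 0.6222 -0.0913]
hold_purple_s [ 0.6362 -0.2549] [ 0.636  -0.2543] 0.049 [ 66. 119.] grip [ 0.6322 -0.2551]
shift [ 416.  -280.2   74.6] roll 0.128 n 12.2 q6 1.17
shift [ 542.8 -604.3   74.9] roll -0.44 n 19.6 q6 1.28
```

```bash
R='[1,416,-280,75,0.13]'; python3 -m crank '[[1,416,-280,75,0.13],[1,416,-280,75,0.13],[1,416,-280,75,0.13],[1,416,-280,75,0.13],[1,416,-280,75,0.13],[1,416,-280,75,0.13],[1,416,-280,75,0.13],[1,416,-280,75,0.13],[1,416,-280,75,0.13],[1,416,-280,75,0.13],[1,416,-280,75,0.13],[1,416,-280,75,0.13]]'
python3 - <<'E'
from h import *
import json
T=json.load(open('T.json')); x,y,t=T['tube_purple_s']; plan(x,y,.33,t)
E
```

```text
time: 1.2
tool_pos: [0.4768, -0.0548, 0.3306]
tool_rot: [3.141, -0.0, 0.298]
contact_force: [1.1, -1.0, 0.5]
opening: 0.092
grip_force: 0.0
shift [  88.3 -341.4    0.5] roll -0.57 n 8.5 q6 1.28
```

```bash
python3 -m crank '[[1,88,-341,0,-0.57],[1,88,-341,0,-0.57],[1,88,-341,0,-0.57],[1,88,-341,0,-0.57],[1,88,-341,0,-0.57],[1,88,-341,0,-0.57],[1,88,-341,0,-0.57],[1,88,-341,0,-0.57],[1,88,-341,0,-0.57],[1,88,-341,0,-0.57],[1,88,-341,0,-0.57],[1,88,-341,0,-0.57]]'
cat > look.py <<'E'
import sys,json
from h import *
# look.py NAME z : refine tube pose with wrist camera, print move to TCP height z
name,z=sys.argv[1],float(sys.argv[2])
T=json.load(open('T.json')); g=np.array(T[name]); tube=name.startswith('tube')
p,d,c=cam("wrist"); P=cloud(d,c); cv2.imwrite(f"pics/w_{name}_{len(sys.argv)}_{telemetry.observe()['time']:.1f}.png",p[...,::-1])
near=np.hypot(P[...,0]-g[0],P[...,1]-g[1])<(.085 if tube else .1)
ok=(d>0)&near
print('z levels',np.percentile(P[...,2][ok],[5,50,95]).round(4))
if tube:
    a=max(comps(ok&(P[...,2]>.009)&(P[...,2]<.06),50),key=np.sum)
    w=P[a][:,:2]
    ax=np.array([np.cos(g[2]),np.sin(g[2])])
    e=np.linalg.eigh(np.cov(w.T))[1][:,1]; e*=np.sign(e@ax)
    n=np.r_[-e[1],e[0]]; s=w@e; t=w@n
    s0,s1=np.percentile(s,[.5,99.5]); t0,t1=np.percentile(t,[.5,99.5])
    m=e*(s0+s1)/2+n*(t0+t1)/2; th=np.arctan2(e[1],e[0])
    print('len',s1-s0,'wid',t1-t0)
    g2=[*(m-.004*e),th]; print('old',g.round(4),'new',np.round(g2,4)); T[name]=g2; json.dump(T,open('T.json','w'))
plan(*T[name][:2],z,T[name][2])
E
python3 look.py tube_purple_s .23; ls pics
```

```text
time: 2.2
tool_pos: [0.4602, 0.2943, 0.3305]
tool_rot: [3.142, 0.001, 0.868]
contact_force: [0.7, 0.0, 0.1]
opening: 0.0921
grip_force: 0.0
z levels [2.000e-04 2.516e-01 2.695e-01]
len 0.07946576042741632 wid 0.03339194336636894
old [0.461  0.2975 0.8681] new [0.4595 0.299  0.8721]
shift [  3.4  -4.  100.7] roll -0.005 n 2.4 q6 1.28
scene0.png
t1.png
top0.png
w_tube_purple_s_3_2.2.png
```

```bash
python3 -m crank '[[1,3.5,-4,40,0],[1,3.5,-4,80,0],[1,3.5,-4,115,0],[1,3.5,-4,138,0],[1,3.5,-4,148,0],[1,3.5,-4,148,0],[-1,3.5,-4,148,0],[-1,3.5,-4,148,0],[-1,3.5,-4,148,0],[-1,3.5,-4,148,0],[-1,3.5,-4,148,0],[-1,3.5,-4,148,0]]' 15; python3 -c "
from h import *
plan(*telemetry.observe()['tool_pos'][:2],.3,.87)"
```

```text
time: 3.25
tool_pos: [0.4595, 0.3003, 0.1835]
tool_rot: [3.141, -0.001, 0.868]
contact_force: [-0.7, 0.5, 0.0]
opening: 0.0563
grip_force: 0.0
shift [ 1.000e-01  1.000e-01 -1.165e+02] roll -0.002 n 2.8 q6 1.28
```

View pics/w_tube_purple_s_3_2.2.png

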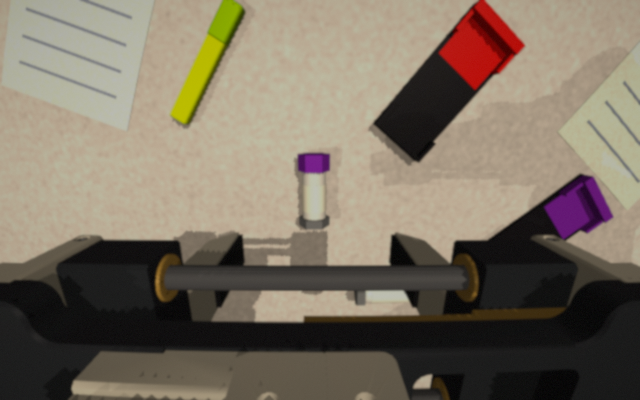

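The wrist view shows the short tube at (314,190), aligned with the fingers and midway between them. The fingers are slow, so I'll keep closing and then lift.

```bash
python3 -m crank '[[-1,0,0,0,0],[-1,0,0,0,0],[-1,0,0,0,0],[-1,0,0,0,0],[-1,0,0,0,0],[-1,0,0,0,0],[-1,0,0,0,0],[-1,0,0,-30,0],[-1,0,0,-70,0],[-1,0,0,-100,0],[-1,0,0,-117,0],[-1,0,0,-117,0]]' 15; python3 -c "
from h import *;import json
plan(.48,.02,.3,.5);x,y,t=json.load(open('T.json'))['hold_purple_s'];plan(x,y,.3,.07)"
```

```text
time: 4.25
tool_pos: [0.4603, 0.3006, 0.3041]
tool_rot: [3.138, -0.007, 0.868]
contact_force: [0.1, 0.0, -1.6]
opening: 0.0256
grip_force: 15.0
shift [-201.4  196.5    3.3] roll 0.368 n 6.7 q6 1.11
shift [-312.8  490.4    3.5] roll 0.798 n 13.9 q6 1.12
```

```bash
python3 -m crank '[[-1,-313,490,0,0.798],[-1,-313,490,0,0.798],[-1,-313,490,0,0.798],[-1,-313,490,0,0.798],[-1,-313,490,0,0.798],[-1,-313,490,0,0.798],[-1,-313,490,0,0.798],[-1,-313,490,0,0.798],[-1,-313,490,0,0.798],[-1,-313,490,0,0.798],[-1,-313,490,0,0.798],[-1,-313,490,0,0.798]]'; python3 -c "
from h import *;import json
x,y,t=json.load(open('T.json'))['hold_purple_s'];plan(x,y,.3,.07)
p,d,c=cam('wrist');cv2.imwrite('pics/wh1.png',p[...,::-1])
g=[x,y]
P=cloud(d,c); ms,V,S=masks(p)
near=(np.hypot(P[...,0]-x,P[...,1]-y)<.1)&(d>0)
hi=near&(P[...,2]>.0105)&(P[...,2]<.03)
for a in comps(hi,40): 
  w=P[a][:,:2]*1000; print(len(w),cv2.minAreaRect(w.astype(np.float32)),P[a][:,2].mean().round(4))
"
```

```text
time: 5.25
tool_pos: [0.6068, -0.1796, 0.2983]
tool_rot: [-3.141, 0.002, 0.07]
contact_force: [1.2, -0.6, -0.3]
opening: 0.0256
grip_force: 15.0
shift [20.1 77.  -1.8] roll -0.0 n 1.9 q6 1.12
1158 ((681.8578491210938, -251.08328247070312), (26.086429595947266, 64.24396514892578), 4.614499568939209) 0.0178
463 ((588.4872436523438, -257.8948974609375), (18.43962287902832, 64.01300811767578), 4.211824417114258) 0.0149
```

View pics/wh1.png

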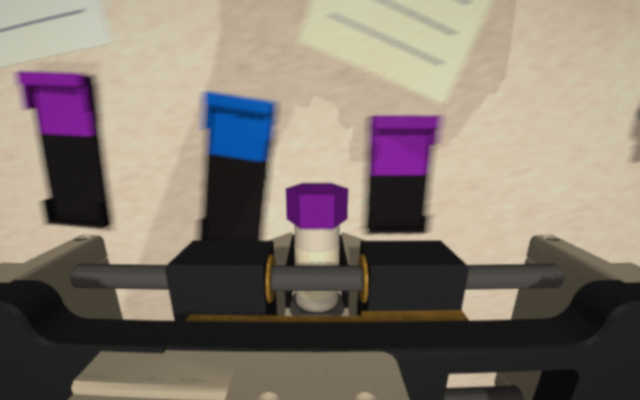

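The wrist view shows the tube held straight, cap forward at (317,205). The short purple holder is at (403,175) with its purple end forward.

```bash
python3 -m crank '[[-1,18,77,0,-0.005],[-1,18,77,0,-0.005],[-1,18,77,0,-0.005],[-1,18,77,0,-0.005],[-1,18,77,35,-0.005],[-1,18,77,70,-0.005],[-1,18,77,88,-0.005],[-1,18,77,95,-0.005],[-1,18,77,95,-0.005]]'; python3 -c "
from h import *;import json
plan(.630,-.255,.1885,.075)"
```

```text
time: 6.05
tool_pos: [0.6296, -0.2515, 0.2023]
tool_rot: [-3.139, 0.004, 0.076]
contact_force: [0.1, -0.1, 0.1]
opening: 0.0258
grip_force: 15.0
shift [ 0.2  3.5 13.8] roll 0.001 n 0.3 q6 1.11
```

```bash
python3 -m crank '[[-1,0,0,5,0],[-1,0,0,9,0],[-1,0,0,12,0],[-1,0,0,13.5,0],[-1,0,0,14.5,0],[-1,0,0,14.5,0],[-1,0,0,14.5,0]]'
```

```text
time: 6.63
tool_pos: [0.6303, -0.2533, 0.1907]
tool_rot: [3.141, -0.0, 0.075]
contact_force: [-0.6, -0.8, -0.4]
opening: 0.0254
grip_force: 15.0
```

```bash
python3 -m crank '[[-1,0,0,1,0],[-1,0,0,1.8,0],[-1,0,0,1.8,0],[-1,0,0,1.8,0]]'
```

```text
time: 6.97
tool_pos: [0.6302, -0.2532, 0.1885]
tool_rot: [3.142, 0.0, 0.075]
contact_force: [-0.2, 0.6, -1.2]
opening: 0.0252
grip_force: 15.0
```

```bash
python3 -m crank '[[-1,0,0,0.8,0],[-1,0,0,0.8,0],[-1,0,0,0.8,0]]'
```

```text
time: 7.22
tool_pos: [0.6302, -0.2532, 0.1878]
tool_rot: [3.141, -0.0, 0.075]
contact_force: [0.4, -0.7, -0.5]
opening: 0.0252
grip_force: 15.0
```

```bash
python3 -m crank '[[-1,0,0,0.8,0],[-1,0,0,0.8,0],[-1,0,0,0.8,0]]';python3 -m crank '[[-1,0,0,0.8,0],[-1,0,0,0.8,0],[-1,0,0,0.8,0]]'
```

```text
time: 7.47
tool_pos: [0.6302, -0.2532, 0.1878]
tool_rot: [3.141, -0.0, 0.075]
contact_force: [-2.7, 1.3, 5.8]
opening: 0.0257
grip_force: 15.0
time: 7.72
tool_pos: [0.6302, -0.2531, 0.1877]
tool_rot: [3.141, -0.001, 0.075]
contact_force: [-3.4, 2.4, 10.4]
opening: 0.0257
grip_force: 15.0
```

```bash
python3 -m crank '[[-1,0,0,-1,0],[0.5,0,0,-1,0],[0.5,0,0,-1,0],[0.5,0,0,-1,0],[0.5,0,0,-1,0],[0.5,0,0,-1,0],[0.5,0,0,-1,0],[0.5,0,0,-1,0],[0.5,0,0,-30,0],[0.5,0,0,-70,0],[0.5,0,0,-110,0],[0.5,0,0,-110,0]]'; python3 -c "
from h import *;import json
p,d,c=cam('wrist');cv2.imwrite('pics/wp1.png',p[...,::-1])
T=json.load(open('T.json'));x,y,t=T['tube_red'];plan(x,y,.33,t)"
```

```text
time: 8.72
tool_pos: [0.6319, -0.2539, 0.3057]
tool_rot: [3.133, -0.013, 0.075]
contact_force: [0.9, 0.7, 0.4]
opening: 0.0689
grip_force: 0.0
shift [-168.9   20.6  -29.4] roll 1.032 n 8.3 q6 1.97
```

View pics/wp1.png

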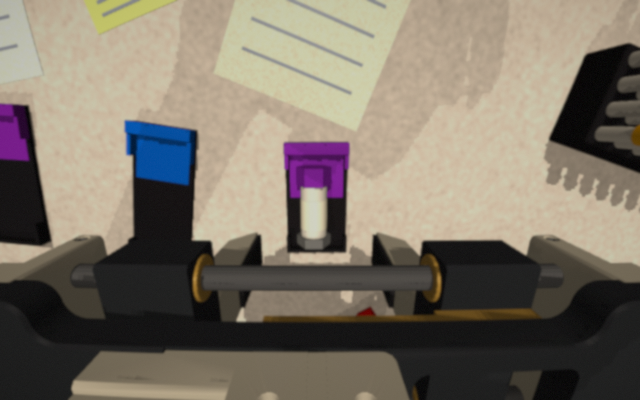

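The short purple tube lies flat in its holder, body at (314,215) with the cap at the purple end, and is released. Red is next.

```bash
python3 -m crank '[[0.6,-169,21,-30,1.03],[0.6,-169,21,-30,1.03],[0.6,-169,21,-30,1.03],[0.6,-169,21,-30,1.03],[0.6,-169,21,-30,1.03],[0.6,-169,21,-30,1.03],[0.6,-169,21,-30,1.03],[0.6,-169,21,-30,1.03],[0.6,-169,21,-30,1.03],[0.6,-169,21,-30,1.03],[0.6,-169,21,-30,1.03]]'; python3 look.py tube_red .1835
```

```text
time: 9.68
tool_pos: [0.4631, -0.2866, 0.3254]
tool_rot: [3.141, 0.001, -0.954]
contact_force: [0.1, 0.3, 0.1]
opening: 0.0735
grip_force: 0.0
z levels [0.0004 0.2414 0.2644]
len 0.11346983872844646 wid 0.033095370767590254
old [ 0.464  -0.2867 -0.9572] new [ 0.4636 -0.285  -0.951 ]
shift [ -0.9  -1.3 142.1] roll -0.003 n 3.4 q6 1.97
```

```bash
python3 -m crank '[[0.5,-1,-1,40,0],[0.5,-1,-1,80,0],[0.4,-1,-1,115,0],[0.2,-1,-1,134,0],[-0.1,-1,-1,141,0],[-1,-1,-1,141,0],[-1,-1,-1,141,0],[-1,-1,-1,141,0],[-1,-1,-1,141,0],[-1,-1,-1,141,0],[-1,-1,-1,141,0],[-1,-1,-1,141,0]]' 15
```

```text
time: 10.73
tool_pos: [0.4639, -0.2857, 0.1867]
tool_rot: [-3.141, -0.003, -0.955]
contact_force: [-0.7, 0.5, 7.6]
opening: 0.0257
grip_force: 15.0
```

```bash
python3 -m crank '[[-1,0,0,0,0],[-1,0,0,0,0],[-1,0,0,0,0]]' && python3 -m crank '[[-1,0,0,-30,0],[-1,0,0,-70,0],[-1,0,0,-110,0],[-1,0,0,-115,0],[-1,0,0,-115,0]]'; python3 -c "
from h import *;import json
T=json.load(open('T.json'));x,y,t=T['hold_red'];plan(x,y,.3,t)"
```

```text
time: 10.98
tool_pos: [0.4639, -0.2857, 0.1867]
tool_rot: [-3.141, -0.003, -0.955]
contact_force: [-0.7, 0.6, 7.0]
opening: 0.0256
grip_force: 15.0
time: 11.4
tool_pos: [0.464, -0.2856, 0.3035]
tool_rot: [-3.14, -0.007, -0.955]
contact_force: [-1.1, -0.0, -1.6]
opening: 0.0255
grip_force: 15.0
shift [-377.1 -474.7    1.8] roll -1.149 n 14.5 q6 1.81
```

```bash
python3 -m crank '[[-1,-377,-475,0,-1.149],[-1,-377,-475,0,-1.149],[-1,-377,-475,0,-1.149],[-1,-377,-475,0,-1.149],[-1,-377,-475,0,-1.149],[-1,-377,-475,0,-1.149],[-1,-377,-475,0,-1.149],[-1,-377,-475,0,-1.149],[-1,-377,-475,0,-1.149],[-1,-377,-475,0,-1.149],[-1,-377,-475,0,-1.149],[-1,-377,-475,0,-1.149]]'; cat > hold.py <<'E'
import sys,json
from h import *
T=json.load(open('T.json'));x,y,t=T[sys.argv[1]]
p,d,c=cam('wrist');cv2.imwrite(f'pics/{sys.argv[1]}.png',p[...,::-1])
P=cloud(d,c)
hi=(np.hypot(P[...,0]-x,P[...,1]-y)<.1)&(d>0)&(P[...,2]>.0105)&(P[...,2]<.03)
B=[]
for a in comps(hi,60):
  (cx,cy),wh,an=cv2.minAreaRect((P[a][:,:2]*1000).astype(np.float32)); print(cx,cy,wh,an); B.append((cx,cy,min(wh)))
if len(B)==2:
  B.sort(); f,b=np.array(B[0][:2]),np.array(B[1][:2]); e=(b-f)/np.linalg.norm(b-f)
  # inner faces: block wall 12 mm, foot wall ~4.4 mm
  i=b+e*(B[1][2]/2-12); j=f-e*(B[0][2]/2-4.4); m=(i+j)/2; g=(m-4*e)/1000
  T[sys.argv[1]]=[*g,np.arctan2(e[1],e[0])]; print('inside',np.linalg.norm(i-j),'old',x,y,t,'new',T[sys.argv[1]]); json.dump(T,open('T.json','w'))
plan(*T[sys.argv[1]][:2],.3,T[sys.argv[1]][2])
E
python3 hold.py hold_red
```

```text
time: 12.4
tool_pos: [0.6034, 0.1967, 0.298]
tool_rot: [3.141, 0.003, 0.194]
contact_force: [1.1, -0.9, -0.8]
opening: 0.0255
grip_force: 15.0
694.1173706054688 307.5700988769531 (34.40175247192383, 64.89859771728516) 10.490499496459961
575.1824951171875 285.9092102050781 (26.706790924072266, 64.33495330810547) 10.273285865783691
inside 135.04553980892626 old 0.6337000635140532 0.296345632360206 0.19403539390148825 new [np.float64(0.628868769206298), np.float64(0.29568676621190787), np.float64(0.18014946220880135)]
shift [ 42.4 -85.7  -1.7] roll 0.018 n 2.3 q6 1.83
```

```bash
python3 -m crank '[[-1,42,-86,0,0.015],[-1,42,-86,0,0.015],[-1,42,-86,0,0.015],[-1,42,-86,0,0.015],[-1,42,-86,30,0.015],[-1,42,-86,65,0.015],[-1,42,-86,85,0.015],[-1,42,-86,91,0.015],[-1,42,-86,91,0.015],[-1,42,-86,91,0.015]]'; python3 -c "
from h import *;import json
plan(.6289,.2957,.1917,.18)"
```

```text
time: 13.28
tool_pos: [0.6287, 0.2864, 0.2095]
tool_rot: [3.141, -0.0, 0.178]
contact_force: [0.6, -0.2, 0.4]
opening: 0.0255
grip_force: 15.0
shift [ 1.8 -9.1 17.8] roll -0.002 n 0.5 q6 1.83
```

```bash
python3 -m crank '[[-1,2,-9,0,0],[-1,2,-9,6,0],[-1,2,-9,12,0],[-1,2,-9,16,0],[-1,2,-9,16,0],[-1,2,-9,16,0],[-1,2,-9,17,0],[-1,2,-9,17,0],[-1,2,-9,17,0]]'
```

```text
time: 14.03
tool_pos: [0.6288, 0.2962, 0.1923]
tool_rot: [3.142, -0.0, 0.179]
contact_force: [-0.2, 0.1, 0.1]
opening: 0.026
grip_force: 15.0
```

```bash
python3 -m crank '[[-1,0,0,0.8,0],[-1,0,0,0.8,0],[-1,0,0,0.8,0]]';python3 -m crank '[[-1,0,0,0.8,0],[-1,0,0,0.8,0],[-1,0,0,0.8,0]]'
```

```text
time: 14.28
tool_pos: [0.6289, 0.2963, 0.1918]
tool_rot: [3.142, -0.001, 0.179]
contact_force: [-0.4, 0.1, 3.4]
opening: 0.0254
grip_force: 15.0
time: 14.53
tool_pos: [0.6288, 0.2963, 0.1917]
tool_rot: [3.141, -0.001, 0.179]
contact_force: [-2.9, -1.9, 6.5]
opening: 0.0257
grip_force: 15.0
```

Contact. I'll release, rise and go to the blue tube.

```bash
python3 -m crank '[[-1,0,0,-0.7,0],[0.5,0,0,-0.7,0],[0.5,0,0,-0.7,0],[0.5,0,0,-0.7,0],[0.5,0,0,-0.7,0],[0.5,0,0,-0.7,0],[0.5,0,0,-0.7,0],[0.5,0,0,-0.7,0],[0.5,0,0,-30,0],[0.5,0,0,-70,0],[0.5,0,0,-110,0],[0.5,0,0,-135,0]]'; python3 -c "
from h import *;import json
T=json.load(open('T.json'));x,y,t=T['tube_blue'];plan(x,y,.33,t)
p,d,c=cam('wrist');cv2.imwrite('pics/wp2.png',p[...,::-1])"
```

```text
time: 15.53
tool_pos: [0.6291, 0.2964, 0.3302]
tool_rot: [-3.141, -0.005, 0.179]
contact_force: [-0.1, -0.4, 0.5]
opening: 0.0687
grip_force: 0.0
shift [-197.4  127.4   -0.9] roll 0.873 n 7.0 q6 2.55
```

View pics/wp2.png

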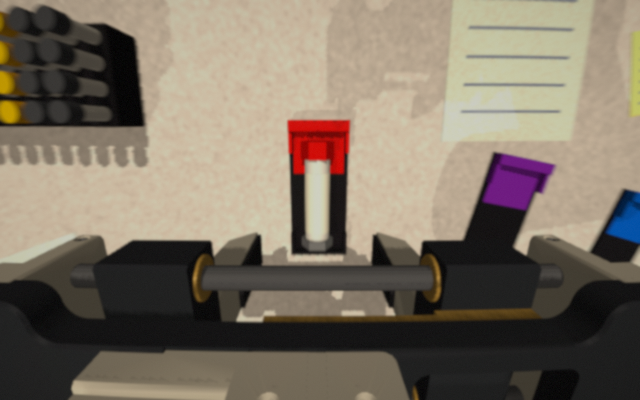

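The red tube lies in its holder, body at (317,200) with the cap at the red end. Next is blue (q6 reaches 2.55, within range).

```bash
python3 -m crank '[[0.6,-197,127,0,0.873],[0.6,-197,127,0,0.873],[0.6,-197,127,0,0.873],[0.6,-197,127,0,0.873],[0.6,-197,127,0,0.873],[0.6,-197,127,0,0.873],[0.6,-197,127,0,0.873],[0.6,-197,127,0,0.873],[0.6,-197,127,0,0.873],[0.6,-197,127,0,0.873]]'; python3 look.py tube_blue .1855
```

```text
time: 16.42
tool_pos: [0.4581, 0.1366, 0.3256]
tool_rot: [-3.141, -0.001, -0.69]
contact_force: [0.5, 0.3, 0.7]
opening: 0.0734
grip_force: 0.0
z levels [0.0004 0.2416 0.2647]
len 0.11387810506218218 wid 0.03292700516190594
old [ 0.4575  0.136  -0.6947] new [ 0.4586  0.1365 -0.6933]
shift [ 5.000e-01 -1.000e-01  1.399e+02] roll 0.003 n 3.4 q6 2.55
```

```bash
python3 -m crank '[[0.5,0.5,0,40,0],[0.5,0.5,0,80,0],[0.4,0.5,0,115,0],[0.2,0.5,0,133,0],[-0.1,0.5,0,140,0],[-1,0.5,0,140,0],[-1,0.5,0,140,0],[-1,0.5,0,140,0],[-1,0.5,0,140,0],[-1,0.5,0,140,0],[-1,0.5,0,140,0],[-1,0.5,0,140,0]]' 15; python3 -m crank '[[-1,0,0,0,0],[-1,0,0,-30,0],[-1,0,0,-70,0],[-1,0,0,-108,0],[-1,0,0,-113,0],[-1,0,0,-113,0],[-1,0,0,-113,0]]'; python3 -c "
from h import *;import json
T=json.load(open('T.json'));x,y,t=T['hold_blue'];plan(x-.03,y+.09,.3,t)"
```

```text
time: 17.47
tool_pos: [0.4584, 0.1361, 0.1868]
tool_rot: [-3.139, -0.002, -0.694]
contact_force: [0.1, 1.4, 7.2]
opening: 0.0255
grip_force: 15.0
time: 18.05
tool_pos: [0.4575, 0.1359, 0.2985]
tool_rot: [-3.141, -0.0, -0.694]
contact_force: [1.1, 1.0, -1.6]
opening: 0.0257
grip_force: 15.0
shift [191.3  19.2  -1.5] roll -0.598 n 4.8 q6 1.67
```

```bash
python3 -m crank '[[-1,191,19,0,-0.598],[-1,191,19,0,-0.598],[-1,191,19,0,-0.598],[-1,191,19,0,-0.598],[-1,191,19,0,-0.598],[-1,191,19,0,-0.598],[-1,191,19,0,-0.598],[-1,191,19,0,-0.598]]'; python3 hold.py hold_blue
```

```text
time: 18.72
tool_pos: [0.5916, -0.0005, 0.2964]
tool_rot: [-3.141, 0.005, -0.098]
contact_force: [-0.1, 1.6, -1.6]
opening: 0.0257
grip_force: 15.0
683.9939575195312 -95.61515808105469 (65.36787414550781, 34.174842834472656) 84.08346557617188
563.6100463867188 -85.02103424072266 (64.42658233642578, 26.61812973022461) 85.05458068847656
inside 134.84565475105256 old 0.6222206161276485 -0.09129018063582311 -0.09660566108272121 new [np.float64(0.6179139363077192), np.float64(-0.08979992977104098), np.float64(-0.08777669212363046)]
shift [34.9 86.8 -3.1] roll -0.009 n 2.2 q6 1.51
```

```bash
python3 -m crank '[[-1,35,87,0,-0.01],[-1,35,87,0,-0.01],[-1,35,87,0,-0.01],[-1,35,87,0,-0.01],[-1,35,87,0,-0.01],[-1,35,87,30,-0.01],[-1,35,87,65,-0.01],[-1,35,87,83,-0.01],[-1,35,87,88,-0.01],[-1,35,87,88,-0.01],[-1,35,87,88,-0.01]]'; python3 -c "
from h import *;import json
plan(.6179,-.0898,.1922,-.088)"
```

```text
time: 19.68
tool_pos: [0.6193, -0.0897, 0.2117]
tool_rot: [3.141, -0.001, -0.085]
contact_force: [-0.2, 0.7, -0.5]
opening: 0.0258
grip_force: 15.0
shift [-1.4  0.2 19.5] roll 0.003 n 0.5 q6 1.51
```

```bash
python3 -m crank '[[-1,-1,0,6,0],[-1,-1,0,12,0],[-1,-1,0,16,0],[-1,-1,0,18,0],[-1,-1,0,18.5,0],[-1,-1,0,19,0],[-1,-1,0,19,0],[-1,-1,0,19,0]]'; python3 -m crank '[[-1,0,0,0.8,0],[-1,0,0,0.8,0],[-1,0,0,0.8,0]]'
```

```text
time: 20.35
tool_pos: [0.6181, -0.0908, 0.1919]
tool_rot: [3.141, -0.0, -0.086]
contact_force: [-1.1, 0.2, 3.1]
opening: 0.0254
grip_force: 15.0
time: 20.6
tool_pos: [0.618, -0.0908, 0.1919]
tool_rot: [3.141, -0.001, -0.086]
contact_force: [-4.0, 0.6, 8.7]
opening: 0.0254
grip_force: 15.0
```

```bash
python3 -m crank '[[-1,0,0,-0.8,0],[0.5,0,0,-0.8,0],[0.5,0,0,-0.8,0],[0.5,0,0,-0.8,0],[0.5,0,0,-0.8,0],[0.5,0,0,-0.8,0],[0.5,0,0,-0.8,0],[0.5,0,0,-0.8,0],[0.5,0,0,-30,0],[0.5,0,0,-70,0],[0.5,0,0,-110,0],[0.5,0,0,-135,0]]'; python3 -c "
from h import *;import json
T=json.load(open('T.json'));x,y,t=T['tube_purple'];plan(x,y,.33,t)"
```

```text
time: 21.6
tool_pos: [0.6184, -0.0908, 0.33]
tool_rot: [3.141, -0.005, -0.086]
contact_force: [0.6, 0.2, 0.9]
opening: 0.0686
grip_force: 0.0
shift [-167.9   46.8   -0.8] roll -0.518 n 4.2 q6 0.87
```

```bash
python3 -m crank '[[0.6,-168,47,0,-0.518],[0.6,-168,47,0,-0.518],[0.6,-168,47,0,-0.518],[0.6,-168,47,0,-0.518],[0.6,-168,47,0,-0.518],[0.6,-168,47,0,-0.518],[0.6,-168,47,0,-0.518],[0.6,-168,47,0,-0.518]]'; python3 look.py tube_purple .1855
```

```text
time: 22.27
tool_pos: [0.4476, -0.1232, 0.3262]
tool_rot: [3.14, -0.001, 0.431]
contact_force: [0.4, 0.3, 0.6]
opening: 0.0732
grip_force: 0.0
z levels [0.0003 0.2469 0.2652]
len 0.11362410308657411 wid 0.032953220571039665
old [ 0.4471 -0.123   0.4315] new [ 0.4489 -0.1223  0.425 ]
shift [  1.3  -0.4 140.4] roll 0.006 n 3.4 q6 0.88
```

```bash
python3 -m crank '[[0.5,1.5,0,40,0],[0.5,1.5,0,80,0],[0.4,1.5,0,115,0],[0.2,1.5,0,133,0],[-0.1,1.5,0,140,0],[-1,1.5,0,140,0],[-1,1.5,0,140,0],[-1,1.5,0,140,0],[-1,1.5,0,140,0],[-1,1.5,0,140,0],[-1,1.5,0,140,0],[-1,1.5,0,140,0]]' 15; python3 -m crank '[[-1,0,0,0,0],[-1,0,0,-30,0],[-1,0,0,-70,0],[-1,0,0,-108,0],[-1,0,0,-113,0],[-1,0,0,-113,0],[-1,0,0,-113,0]]'; python3 -c "
from h import *;import json
T=json.load(open('T.json'));x,y,t=T['hold_purple'];plan(x-.03,y-.09,.3,t)"
```

```text
time: 23.32
tool_pos: [0.4485, -0.1226, 0.187]
tool_rot: [3.139, -0.002, 0.432]
contact_force: [0.3, 0.5, 6.6]
opening: 0.0255
grip_force: 15.0
time: 23.9
tool_pos: [0.4475, -0.1223, 0.2986]
tool_rot: [3.141, -0.0, 0.432]
contact_force: [-1.0, 0.3, -1.7]
opening: 0.0255
grip_force: 15.0
shift [188.7 -35.5  -1.3] roll 0.436 n 4.6 q6 1.56
```

```bash
python3 -m crank '[[-1,189,-36,0,0.436],[-1,189,-36,0,0.436],[-1,189,-36,0,0.436],[-1,189,-36,0,0.436],[-1,189,-36,0,0.436],[-1,189,-36,0,0.436],[-1,189,-36,0,0.436],[-1,189,-36,0,0.436]]'; python3 hold.py hold_purple
```

```text
time: 24.57
tool_pos: [0.6038, -0.0106, 0.2964]
tool_rot: [-3.141, 0.005, -0.004]
contact_force: [-0.2, 0.3, -1.3]
opening: 0.0258
grip_force: 15.0
696.8059692382812 80.1903305053711 (64.99366760253906, 33.52838134765625) 89.29222106933594
576.4638061523438 80.72454071044922 (64.30413055419922, 25.27960205078125) 88.8749008178711
inside 133.34734048404184 old 0.6340901782977207 0.07895003652459064 -0.0038322301272758074 new [np.float64(0.6308971390520215), np.float64(0.08048290601496301), np.float64(-0.004439065099470589)]
shift [ 26.8 -91.7  -3.1] roll -0.0 n 2.3 q6 1.7
```

```bash
python3 -m crank '[[-1,27,-92,0,0.01],[-1,27,-92,0,0.01],[-1,27,-92,0,0.01],[-1,27,-92,0,0.01],[-1,27,-92,0,0.01],[-1,27,-92,30,0.01],[-1,27,-92,65,0.01],[-1,27,-92,83,0.01],[-1,27,-92,88,0.01],[-1,27,-92,88,0.01],[-1,27,-92,88,0.01]]'; python3 -c "
from h import *;import json
plan(.6309,.0805,.1922,-.010)"
```

```text
time: 25.53
tool_pos: [0.6322, 0.08, 0.2118]
tool_rot: [3.141, -0.001, -0.016]
contact_force: [-0.5, 0.3, -1.1]
opening: 0.0255
grip_force: 15.0
shift [-1.4 -0.4 19.6] roll -0.006 n 0.5 q6 1.71
```

```bash
python3 -m crank '[[-1,-1,0,6,-0.01],[-1,-1,0,12,-0.01],[-1,-1,0,16,-0.01],[-1,-1,0,18,-0.01],[-1,-1,0,18.5,-0.01],[-1,-1,0,19,-0.01],[-1,-1,0,19,-0.01],[-1,-1,0,19,-0.01]]'; python3 -m crank '[[-1,0,0,0.8,0],[-1,0,0,0.8,0],[-1,0,0,0.8,0]]'
```

```text
time: 26.2
tool_pos: [0.631, 0.0813, 0.1921]
tool_rot: [3.142, -0.0, -0.004]
contact_force: [-2.6, 0.4, 2.6]
opening: 0.0253
grip_force: 15.0
time: 26.45
tool_pos: [0.6309, 0.0813, 0.1921]
tool_rot: [3.141, -0.001, -0.004]
contact_force: [-4.1, -0.2, 7.6]
opening: 0.0252
grip_force: 15.0
```

Release, rise and back away, then take a final top view.

```bash
python3 -m crank '[[-1,0,0,-0.8,0],[0.5,0,0,-0.8,0],[0.5,0,0,-0.8,0],[0.5,0,0,-0.8,0],[0.5,0,0,-0.8,0],[0.5,0,0,-0.8,0],[0.5,0,0,-0.8,0],[0.5,0,0,-0.8,0],[0.5,0,0,-30,0],[0.5,0,0,-70,0],[0.5,0,0,-110,0],[0.5,0,0,-135,0]]'; python3 -m crank '[[0.5,-40,0,-30,0],[0.5,-80,0,-50,0],[0.5,-120,0,-70,0],[0.5,-160,0,-80,0],[0.5,-200,0,-80,0],[0.5,-220,0,-80,0],[0.5,-220,0,-80,0],[0.5,-220,0,-80,0]]'; python3 -c "
from h import *
p,d,c=cam('top');q=cv2.resize(p[130:265,120:510],None,fx=2,fy=2,interpolation=cv2.INTER_CUBIC);cv2.imwrite('pics/fin.png',q[...,::-1])
P=cloud(d,c)
roi=np.zeros((400,640),bool); roi[150:205,185:430]=1
for a in comps(roi&(P[...,2]>.024)&(P[...,2]<.06),30):
  (x,y),wh,an=cv2.minAreaRect((P[a][:,:2]*1000).astype(np.float32)); print(x,y,wh,an,np.percentile(P[a][:,2],[50,95]).round(4))"
```

```text
time: 27.45
tool_pos: [0.6313, 0.0813, 0.3302]
tool_rot: [3.142, -0.005, -0.004]
contact_force: [1.1, 0.1, 0.3]
opening: 0.0691
grip_force: 0.0
time: 28.12
tool_pos: [0.4099, 0.0823, 0.4068]
tool_rot: [3.142, -0.002, -0.004]
contact_force: [0.3, -0.1, 0.7]
opening: 0.0687
grip_force: 0.0
631.0260620117188 296.004638671875 (114.97710418701172, 33.31045150756836) 8.026863098144531 [0.0324 0.0369]
632.0864868164062 81.46720886230469 (31.054182052612305, 112.63693237304688) 89.66204833984375 [0.0325 0.0372]
620.9414672851562 -91.1472396850586 (32.00950241088867, 115.82068634033203) 86.18360900878906 [0.0326 0.0371]
630.6637573242188 -251.50978088378906 (80.2728500366211, 32.379512786865234) 4.127107620239258 [0.0325 0.0374]
```

View pics/fin.png

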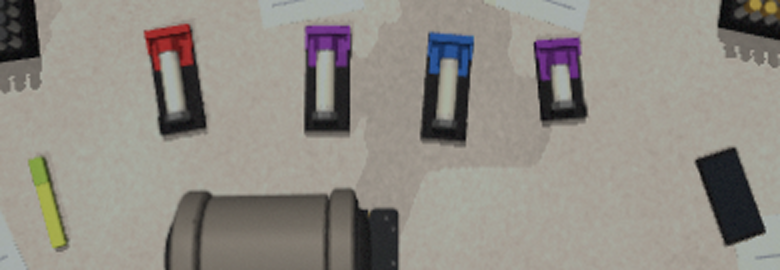

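All four tubes lie flat, centred in their matching holders with the caps at the coloured ends (crop pixels (173,80), (325,80), (447,90), (561,85)). The highlighter and phone look unmoved.

```bash
python3 -c "
from cell import ticket
print(ticket.hand_in())"
```

```text
the job is handed in; nothing more can be done
None
```

All four tubes lie flat in their matching holders with caps at the coloured ends, the short purple one placed and released first; the highlighter and phone were left alone, and the job was handed in at about 28 s.

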